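# Power up the router and pair the mesh satellite

### The job

Bring up the home Wi-Fi with the closed fingertips: first switch on the power bar by pressing the raised, white-dotted half of its red rocker all the way down, then push the router's green power key fully in (it stays in), then press the blue button on top of the white satellite fully in and finish the program while still holding it in. Leave the router's red key alone, only touch the devices without lifting or shoving them, and leave everything else on the desk where it is.

Things in the scene. Friction and masses are not known exactly. Their poses are not given: they have to be found in the camera images.
- powerbar: White power bar screwed to the desk, 240 (x) x 62 (y) x 40 mm high; origin at the centre of its underside, x along its length. The red rocker is at its -x end (nearest the robot); two grey round sockets in the middle; a black plugged-in adapter 42 x 46 mm, top 76 mm above the desk, is centred 88 mm to +x of the origin.
- rocker (a joint): Red rocker switch on the power bar, rad: 0 = off (the white-dotted half, to +x, is up), 0.36 = on (dotted half fully down). It stays where it is left. The rocker is 50 mm long (along the bar's x) and 26 mm wide. Friction moment 0.02 N m: about 1 to 3 N on the dotted half moves it.
- rocker_axis (a point): Point fixed on the power bar, 80 mm to -x of its origin, 55 mm above the desk: middle of the rocker's upper face (pivot along the bar's y, 9 mm below). Axes as the bar. Press 18 to 22 mm to +x of here; the surface there is about 59 mm above the desk when off, 51 mm when on. The black bezel around is 42 mm above the desk.
- rocker_dot (a point): Centre of the white dot on the rocker's half that must go down, about 18 mm to +x of the pivot; moves with the rocker.
- router: White router with two black antennas, loose on the desk, 0.45 kg, 130 (x) x 180 (y) x 30 mm high; origin at the centre of its underside. Its keys are near its -x edge (facing the robot), the antennas start at its +x edge, 60 mm to either side of the middle, lean away to +x and reach 172 mm up (110 mm to +x of the origin).
- power_key (a joint): Green round power key on the router, m: 0 = out, 0.006 = fully in. It moves straight down against about 3 N of friction and stays where it is left.
- power_key_top (a point): Centre of the upper face of the green power key (26 mm diameter), in router axes at x -38, y +50 mm, 40 mm above the desk when out and 34 mm when in; the router's top around it is 30 mm above the desk.
- reset_key (a joint): Red round reset key on the router, m: 0 = out, 0.006 = in, springs back. To be left alone.
- reset_key_top (a point): Centre of the upper face of the red reset key (26 mm diameter), in router axes at x -38, y -50 mm, 40 mm above the desk: 100 mm from the green key.
- satellite: White mesh Wi-Fi satellite, a loose rounded puck, 0.40 kg, 100 x 100 x 55 mm high; origin at the centre of its underside. The blue button is in the middle of its top.
- pair_button (a joint): Blue pair button on the satellite, m: 0 = out, 0.006 = fully in. Spring: starts to move at about 1.5 N, fully in at about 5 N, springs back when let go.
- pair_top (a point): Centre of the upper face of the blue button (32 mm diameter), 65 mm above the desk when out, 59 mm when fully in.
- cup: Blue ceramic cup without handle, loose, 76 mm diameter, 85 mm high, standing some 120 mm beyond (+x of) the satellite; origin at the centre of its underside.
- earbud_case: Black rounded earbud case, loose, 45 x 60 x 24 mm high, some 110 mm in front (-x) of the satellite; origin at the centre of its underside.
- remote: Black remote control, loose, 42 x 150 x 18 mm high, lying some 125 mm in front (-x) of the router; origin at the centre of its underside.
- succulent: Small succulent in a terracotta pot, loose, 64 mm diameter, 90 mm high, some 175 mm to +x of the power bar's middle; origin at the centre of its underside.
- jar: Glass jar with a wooden cap, loose, 60 mm diameter, 80 mm high, some 130 mm to +x of the router's middle, behind it between the antennas; origin at the centre of its underside.

How it is judged:
By the outcome, as a careful person would: the job done as asked, in the order asked, and still so for the second after the job is handed in, while the arm keeps its last pose, push and grip.
It also fails if it takes over 61 s, if anything falls off the work surface, if the arm or the gripper's body presses on something with over 40 N, if the wrist force passes 120 N, or if a joint passes its speed limit or range.

### The arm

A 6-joint arm with a two-finger parallel gripper is mounted at the origin on the work surface. World frame = base frame: x ahead of the robot, y to its left, z up, the work surface at z = 0. Lengths are in mm, angles in rad, forces in N, time in s.
With the tool pointing down it reaches from about 150 to 775 mm from the base axis. Payload 6.1 kg.
Tool frame: the origin (TCP) lies between the finger pads; the fingertips stand 8 mm ahead of it and the grasp point (between the pads) lies 11 mm behind it; z points along the fingers, y is the line along which they close (so a half turn about z gives the same grasp; the last joint's range is limited). The gripper opens to 85 mm and grips with 20 to 120 N. Pads are 22 mm wide; open, the fingers measure 114 mm over their backs; the gripper's body (76 mm by 85 mm) begins 54 mm behind the grasp point. The pads swing forward as they close: fully open they stand 13 mm farther back than shut.
Start: joints at [1.252, 0.126, -0.04, 1.405, 0, 1.571], TCP at [164.542, 498.532, 201.495] pointing down, gripper open.
Joint ranges: [-2.72, 2.72], [-0.95, 1.95], [-1.27, 1.35], [-1.78, 2.02], [-1.46, 1.47], [-3.14, 3.14]. Speed limits (rad/s): [2.39, 2.39, 3.01, 3.14, 3.14, 3.14].

### API

Orientations are given as a unit quaternion [w, x, y, z].
In Python, from plant import arm gives the robot as it stands.
- The arm moves only by the tool hand_motion, called after "Request:" as name(argument=value, ...), one argument or row to a line, values as JSON. Schema: {"type":"object","properties":{"rows":{"type":"array","items":{"type":"array","items":{"type":"array","items":{"type":"number"},"minItems":7,"maxItems":7},"minItems":1,"maxItems":20},"minItems":1,"maxItems":1},"only":{"type":"string"},"quiet":{"type":"boolean"},"lines":{"type":"string"}},"required":["rows"],"additionalProperties":false}. rows is a list that holds a single list of rows (three levels of brackets), with 1 to 20 rows, each of 7 numbers: dx, dy, dz in shares of the most that a row can go, 1 being 50 mm, then a rotation vector rx, ry, rz in rad, then the opening from 0.0 (shut) to 1.0 (fully open); each row shifts and turns the commanded pose from where the row before left it, along the tool's axes as they then stand; what a row does not reach is not made up. A row lasts 1/10 s, in which the tool goes at most 50 mm and 0.15 rad, less where a joint would pass 70% of its speed; a pose out of reach is approached as far as the arm can. The fingers move at their own pace and stop on an object; the grip force is fixed at half the most. Time passes only in rows, so rows that do not move let the fingers close. The tool returns the time, the measured TCP pose, the force, the opening and the grip force at its end. only (a regular expression) keeps the lines of the reply that match it, lines (a string "A,B") keeps lines A to B, and quiet returns only ok. Input that does not fit is refused with a message, and nothing moves.
- arm.observe(): the state, without advancing time (a new reading comes with each control period).
- arm.camera(name): name is "scene" or "top"; returns a dict with "image" (400x640x3 uint8, blue, green, red), "camera_matrix" (3x3 intrinsics, pixels), "D" ([k1, k2, p1, p2, k3] as OpenCV has them; the pictures are not rectified), "rvec" (rotation vector, rad) and "tvec" (3), from world to camera coordinates, as OpenCV has them. Camera axes: x right, y down, z forward; pixel columns grow to the right and rows downward; lengths in mm; the calibration is good to about 2 mm. A picture is of the moment at which its call begins. There is no depth.
- arm.sign_off(): hands the job in; it is judged then, once.
The state is a dict: "clock": time; "joint_positions": joint angles; "qvel": joint speeds; "effort": joint torques, N m; "ee_pos": TCP position; "ee_rot": TCP orientation; "wrist_force": force on the tool from outside, world axes, zero at the start; "wrist_torque": the same for the moment, N m; "finger_gap": opening from 0.0 (shut) to 1.0 (fully open); "grasp_force": force on a finger pad.
Only numpy, scipy, OpenCV 4.12 (cv2) and the standard library are available. Lean on these libraries where they do the work, as an engineer would, in place of code of your own. Each camera call takes 0.05 s, during which the arm holds its last target. There are 200 camera calls.

## Working session

There is one attempt and no reset: what is moved stays moved. The work goes in short steps, Python scripts to look and compute and a tool call to move; the robot and the scene stay as the last step left them, time stands still between calls to the robot, and variables do not carry over. Pictures are saved under pics/ and viewed, at most 10 in all, crops included, and the job is handed in when it is done.

```bash
ls; mkdir -p pics; python3 - <<'E'
from plant import arm
import cv2
for n in("scene","top"):
    c=arm.camera(n); cv2.imwrite(f"pics/{n}0.png",c["image"]); print(n,c["camera_matrix"],c["D"],c["rvec"],c["tvec"])
print(arm.observe())
E
```

```text
pics
plant.py
scene [[428.042336    0.        317.6964184]
 [  0.        428.042336  197.6649119]
 [  0.          0.          1.       ]] [-0.01992222  0.          0.          0.          0.        ] [ 1.10920134  2.15433804 -1.20546015] [ 362.91033183 -212.39685636 1444.24537701]
top [[399.38190295   0.         319.46443866]
 [  0.         399.38190295 198.61299042]
 [  0.           0.           1.        ]] [0.01186927 0.         0.         0.         0.        ] [ 2.18948504 -2.1940051   0.04800743] [-5.95436536e-03  5.75185547e+02  1.08425511e+03]
{'clock': 0.1, 'joint_positions': array([ 1.25203524e+00,  1.26346619e-01, -4.05273509e-02,  1.40543431e+00,
        1.48284930e-06,  1.57077123e+00]), 'qvel': array([-0.00063064, -0.0006661 , -0.00017774, -0.0007394 ,  0.00275444,
       -0.00031101]), 'effort': array([ 2.06260643e-04, -4.36904740e+01,  3.53604376e+01,  1.38346499e-02,
       -1.69964082e-04,  8.31550381e-06]), 'ee_pos': array([164.39285001, 498.13905184, 200.78295542]), 'ee_rot': array([-1.20720215e-04,  1.58694194e-01,  9.87327494e-01, -7.46278009e-04]), 'wrist_force': array([ 0.06275469, -0.3579029 ,  0.3086945 ]), 'wrist_torque': array([-0.01537625, -0.03855187,  0.01822115]), 'grasp_force': 0.0, 'finger_gap': 0.998045669331137}
```

View pics/top0.png

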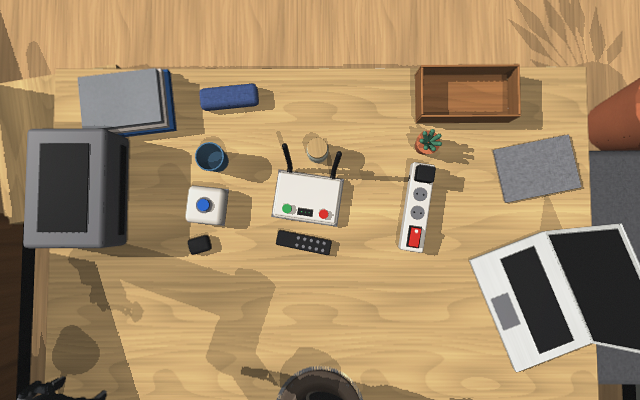

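View pics/scene0.png

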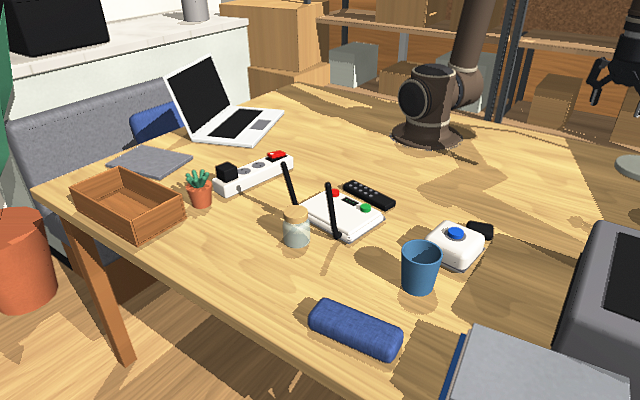

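```bash
cat > h.py <<'E'
from plant import arm
import cv2, numpy as np
def ray(c,uv):
    R,_=cv2.Rodrigues(np.array(c["rvec"])); K=np.array(c["camera_matrix"])
    n=cv2.undistortPoints(np.array([[uv]],float),K,np.array(c["D"]))[0,0]
    return -R.T@np.array(c["tvec"]), R.T@np.array([*n,1])
def plane(c,uv,z):
    o,d=ray(c,uv); return o+d*(z-o[2])/d[2]
def tri(a,ua,b,ub):
    A=0;y=0
    for o,d in(ray(a,ua),ray(b,ub)):
        d=d/np.linalg.norm(d); P=np.eye(3)-np.outer(d,d); A=A+P; y=y+P@o
    return np.linalg.solve(A,y)
RNG=dict(red=[(0,170,110),(6,255,255)],green=[(50,120,60),(75,255,255)],blue=[(105,170,120),(115,255,255)])
def blobs(c,col,amin=15):
    m=cv2.inRange(cv2.cvtColor(c["image"],cv2.COLOR_BGR2HSV),*map(np.array,RNG[col]))
    n,l,s,cen=cv2.connectedComponentsWithStats(m)
    return [(cen[i],s[i]) for i in range(1,n) if s[i][4]>=amin]
E
python3 - <<'E'
from h import *
t=arm.camera("top"); s=arm.camera("scene")
for n,c in(("top",t),("scene",s)):
    print(n,ray(c,(320,200))[0].round(0))
    for col in RNG:
        for cen,st in blobs(c,col): print(col,cen.round(1),st)
a=cv2.resize(t["image"][140:260,180:340],None,fx=4,fy=4,interpolation=2)[:,:400]
b=cv2.resize(t["image"][150:260,385:445],None,fx=4,fy=4,interpolation=2)
im=np.zeros((480,400+240,3),np.uint8); im[:480,:400]=a; im[:440,400:]=b
cv2.imwrite("pics/crop.png",im)
E
```

```text
top [ 519.   -9. 1112.]
red [323.1 213.6] [319 210   9   9  60]
red [414.2 237.2] [408 227  13  20 172]
green [286.4 208.2] [282 204  10   9  62]
blue [202.8 204.6] [197 199  12  12 105]
scene [1292.  497.  588.]
red [276.3 154.1] [268 150  17   9  90]
red [335.  192.3] [332 189   7   8  50]
green [ 9.4 63.9] [ 8 50  4 28 31]
green [365.3 207.4] [360 203  11   9  72]
blue [455.6 232.4] [448 227  16  12 134]
```

View pics/crop.png

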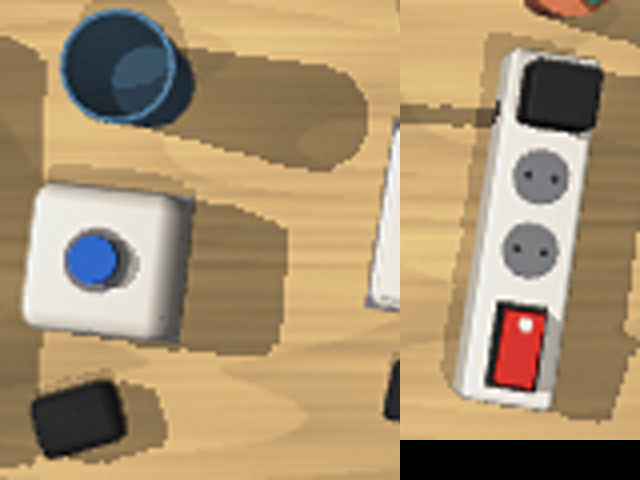

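The crop shows the white dot on the upper (+x) half of the rocker at full-image pixel (416, 231). The blue button is at (203, 205), and the green key is at (286, 208), left of the red key.

```bash
python3 - <<'E'
from h import *
t=arm.camera("top"); s=arm.camera("scene")
for n,uv,sv,z in(("green",(286.4,208.2),(365.3,207.4),39),("red",(323.1,213.6),(335,192.3),39),("blue",(202.8,204.6),(455.6,232.4),64),("rock",(414.2,237.2),(276.3,154.1),55)):
    print(n,plane(t,uv,z).round(1),plane(s,sv,z).round(1),tri(t,uv,s,sv).round(1))
print("dot",plane(t,(416.2,231),58.5).round(1))
# rocker axis direction from the red blob, white dot, sockets
for u in((541,177),(530,250)): print("sock",plane(t,(384.6+(u[0]-400)/4,149.6+u[1]/4),40).round(1))
im=t["image"]; hsv=cv2.cvtColor(im,cv2.COLOR_BGR2HSV)
m=cv2.inRange(hsv,np.array(RNG["red"][0]),np.array(RNG["red"][1])); m[:,:400]=0
ct=max(cv2.findContours(m,0,2)[0],key=cv2.contourArea)
r=cv2.minAreaRect(ct);print(r)
print(plane(t,r[0],55))
o=arm.observe();R=cv2.Rodrigues
q=o["ee_rot"]
from scipy.spatial.transform import Rotation as Ro
print(Ro.from_quat(q[[1,2,3,0]]).as_matrix().round(3))
E
```

```text
green [548.3  87.6  39. ] [554.3  91.1  39. ] [548.5  88.   34.6]
red [533.6 -11.1  39. ] [538.2  -4.9  39. ] [533.  -10.   34.7]
blue [557.6 305.2  64. ] [563.4 307.9  64. ] [557.7 306.4  59.9]
rock [ 470.9 -250.6   55. ] [ 481.8 -242.7   55. ] [ 470.7 -252.4   47.8]
dot [ 487.3 -255.2   58.5]
sock [ 586.1 -270.8   40. ]
sock [ 537.1 -262.7   40. ]
((414.3279724121094, 236.69601440429688), (10.017585754394531, 18.425201416015625), 10.304845809936523)
[ 472.21576729 -250.92133219   55.        ]
[[-0.95   0.313 -0.   ]
 [ 0.313  0.95  -0.001]
 [-0.    -0.001 -1.   ]]
```
Green-red distance: 14.7, 98.7 =>99.8 good. Dot from sockets direction: dir (49,-8)/49.6 => angle -0.163 rad. Sockets spacing... pivot = (472,-251); press at +20: (491.5,-254.3). Pick 22: (493.5,-254.5). Bar dir (0.987,-0.163).

Careful with the scale: shifts go in shares of 50 mm. That gives: -30 mm is -0.6, -27 mm is -0.54.

Request:
hand_motion(
  rows=[
    [[-0.26,-0.3,0,0,0,0,0],[-0.54,-0.6,0,0,0,0,0],[-0.54,-0.6,0,0,0,0,0],[-0.54,-0.6,0,0,0,0,0],[-0.54,-0.6,0,0,0,0,0],[-0.54,-0.6,0,0,0,0,0],[-0.54,-0.6,0,0,0,0,0],[-0.54,-0.6,0,0,0,0,0],[-0.54,-0.6,0,0,0,0,0],[-0.54,-0.6,0,0,0,0,0],[-0.54,-0.6,0,0,0,0,0],[-0.54,-0.6,0,0,0,0,0],[-0.54,-0.6,0,0,0,0,0],[-0.54,-0.6,0,0,0,0,0],[-0.54,-0.6,0,0,0,0,0],[-0.54,-0.6,0,0,0,0,0],[-0.54,-0.6,0,0,0,0,0],[-0.54,-0.6,0,0,0,0,0],[-0.54,-0.6,0,0,0,0,0],[-0.26,-0.3,0,0,0,0,0]],
  ],
)

```text
clock: 2.3
ee_pos: [472.8, -205.8, 200.9]
ee_rot: [-0.0, 0.16, 0.987, -0.0]
wrist_force: [-0.2, 0.2, 0.1]
finger_gap: 0.001
grasp_force: 0.0
```

```bash
cat >> h.py <<'E'
from scipy.spatial.transform import Rotation as Ro
def to(x,y,z):
    o=arm.observe(); R=Ro.from_quat(o["ee_rot"][[1,2,3,0]]).as_matrix()
    print("tcp",o["ee_pos"].round(1),"t",o["clock"],"rot z",R[:,2].round(3),"x",R[:,0].round(3),"F",o["wrist_force"].round(2),"gap",round(o["finger_gap"],3))
    print("tool delta",(R.T@(np.array([x,y,z])-o["ee_pos"])).round(1))
E
python3 -c "
from h import *
to(493.5,-254.5,80)"
```

```text
tcp [ 472.8 -205.8  200.9] t 2.3 rot z [-0. -0. -1.] x [-0.949  0.316  0.   ] F [-0.23  0.16  0.08] gap 0.001
tool delta [-35.  -39.6 120.9]
```

In the tool's units: 35 mm is 0.7, 25 mm is 0.5.

Request:
hand_motion(
  rows=[
    [[-0.35,-0.4,0,0,0,0,0],[-0.35,-0.392,0,0,0,0,0],[0,0,0.5,0,0,-0.08,0],[0,0,0.7,0,0,-0.08,0],[0,0,0.7,0,0,0,0],[0,0,0.42,0,0,0,0],[0,0,0.1,0,0,0,0],[0,0,0,0,0,0,0],[0,0,0,0,0,0,0]],
  ],
)

```text
clock: 3.2
ee_pos: [493.7, -251.9, 82.0]
ee_rot: [0.001, 0.079, 0.997, -0.0]
wrist_force: [-0.6, 0.4, 0.3]
finger_gap: -0.004
grasp_force: 0.0
```

```bash
python3 - <<'E'
from h import *
to(493.5,-254.5,67)
for n,(x,y,w,h) in(("top",(370,170,100,100)),("scene",(220,100,110,100))):
    c=arm.camera(n); cv2.imwrite(f"pics/{n}1.png",cv2.resize(c["image"][y:y+h,x:x+w],None,fx=4,fy=4,interpolation=2))
cv2.imwrite("pics/p1.png",np.hstack([cv2.imread("pics/top1.png"),cv2.imread("pics/scene1.png")[:,:400]]))
E
```

```text
tcp [ 493.7 -251.9   82. ] t 3.2 rot z [ 0.002 -0.001 -1.   ] x [-0.987  0.158 -0.002] F [-0.56  0.38  0.29] gap -0.004
tool delta [-0.2 -2.5 15. ]
```

View pics/p1.png

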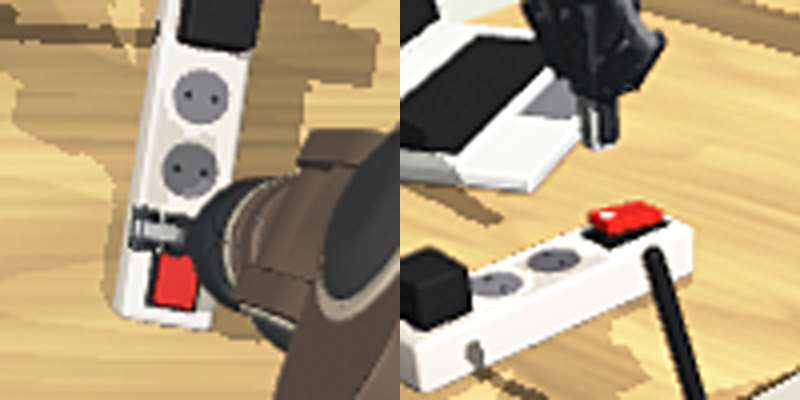

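The fingertips are above the rocker's dotted half: top crop (165,230), scene crop (600,145). I'll check this against the projected position.

```bash
python3 - <<'E'
from h import *
for n in("top","scene"):
    c=arm.camera(n)
    print(n,cv2.projectPoints(np.array([[493.7,-251.9,74],[493.5,-254.5,59],[470.7,-251,55.]]),c["rvec"],c["tvec"],np.array(c["camera_matrix"]),np.array(c["D"]))[0][:,0].round(1))
E
```

```text
top [[416.3 228.7]
 [415.9 228.6]
 [414.4 237.3]]
scene [[270.6 148.7]
 [270.3 153.3]
 [276.6 152. ]]
```

```bash
python3 - <<'E'
from h import *
t=arm.camera("top");s=arm.camera("scene")
print(tri(t,(405,228),s,(270,136)).round(0),tri(t,(411,228),s,(270,136)).round(0))
a=cv2.resize(t["image"][210:260,385:435],None,fx=8,fy=8,interpolation=1)
b=cv2.resize(s["image"][120:170,245:295],None,fx=8,fy=8,interpolation=1)
cv2.imwrite("pics/p2.png",np.hstack([a,b]))
E
```

```text
[ 505. -223.  122.] [ 501. -234.  118.]
```

View pics/p2.png

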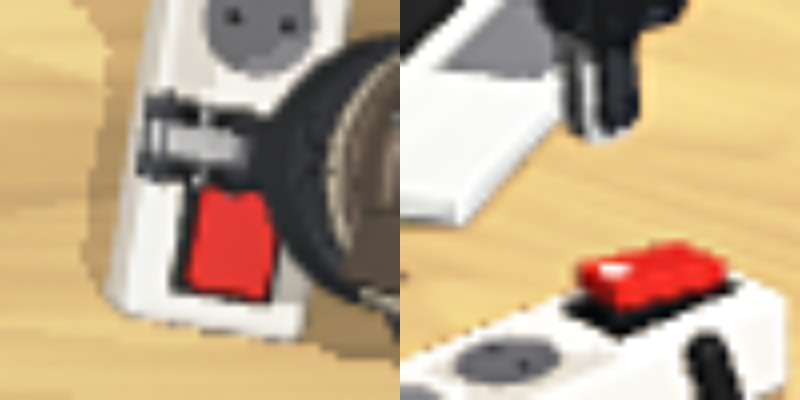

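```bash
python3 - <<'E'
from h import *
print(arm.observe())
for n,p in(("scene",[[164.4,498,193],[164.4,498,230],[493,-253,74],[493,-253,110],[493,-253,150]]),("top",[[164.4,498,193],[164.4,498,230],[493,-253,74],[493,-253,110],[493,-253,150]])):
    c=arm.camera(n); print(cv2.projectPoints(np.array(p),c["rvec"],c["tvec"],c["camera_matrix"],c["D"])[0][:,0].round(1))
a=cv2.imread("pics/scene0.png")[40:130,550:640];b=cv2.imread("pics/top0.png")[310:400,0:90]
c=arm.camera("scene")["image"][60:150,220:310]
cv2.imwrite("pics/p3.png",np.hstack([cv2.resize(i,(266,266),interpolation=2) for i in(a,b,c)]))
E
```

```text
{'clock': 3.5, 'joint_positions': array([-4.72281965e-01,  2.05033337e-01, -2.09780331e-01,  1.15464067e+00,
       -3.75683198e-05, -3.13450618e-01]), 'qvel': array([ 0.00037344,  0.00246773, -0.00593058, -0.00107883, -0.0019167 ,
       -0.00060343]), 'effort': array([ 2.15149607e-02, -4.77890074e+01,  3.44017553e+01, -7.79485476e-03,
        7.18853080e-04,  2.38112489e-04]), 'ee_pos': array([ 493.3355919 , -252.02928326,   81.29600129]), 'ee_rot': array([ 6.12681957e-04,  7.93322176e-02,  9.96848007e-01, -2.74234440e-04]), 'wrist_force': array([-0.47020876,  0.32523932, -1.47279193]), 'wrist_torque': array([-0.03163569,  0.02270908,  0.01625861]), 'grasp_force': 0.0, 'finger_gap': -0.0014413367536452934}
[[606.6 130.7]
 [612.1 115.5]
 [270.4 148.5]
 [269.5 136.6]
 [268.5 122.9]]
[[ 97.3 377.4]
 [ 87.6 384.3]
 [416.7 229. ]
 [420.1 229.3]
 [424.2 229.7]]
```

View pics/p3.png

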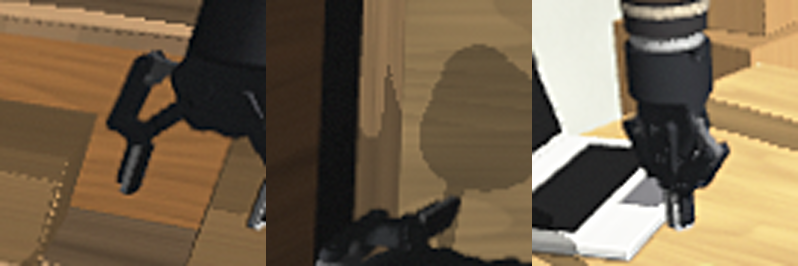

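The image puts the fingertips about 36 mm higher than the stated TCP does. Both views and the start pose agree on this, so I'll find contact by force.

In the tool's units: 4 mm is 0.08, 3 mm is 0.06.

Request:
hand_motion(
  rows=[
    [[0,-0.05,0.04,0,0,0,0],[0,0,0.08,0,0,0,0],[0,0,0.08,0,0,0,0],[0,0,0.06,0,0,0,0],[0,0,0,0,0,0,0],[0,0,0,0,0,0,0]],
  ],
)

```text
clock: 4.25
ee_pos: [492.4, -254.2, 67.3]
ee_rot: [-0.0, 0.079, 0.997, 0.0]
wrist_force: [0.2, 0.4, 0.7]
finger_gap: -0.003
grasp_force: 0.0
```

In the tool's units: 2 mm is 0.04.

Request:
hand_motion(
  rows=[
    [[0,0,0.04,0,0,0,0],[0,0,0.04,0,0,0,0],[0,0,0,0,0,0,0]],
  ],
)

```text
clock: 4.55
ee_pos: [492.4, -254.2, 63.2]
ee_rot: [-0.0, 0.079, 0.997, 0.0]
wrist_force: [-0.1, -0.8, -0.4]
finger_gap: -0.003
grasp_force: 0.0
```

```bash
python3 - <<'E'
from h import *
to(493.5,-254.5,61)
c=arm.camera("scene"); b=blobs(c,"red"); print(b)
E
```

```text
tcp [ 492.4 -254.2   63.2] t 4.55 rot z [-0.  0. -1.] x [-0.987  0.158  0.   ] F [-0.11 -0.81 -0.41] gap -0.003
tool delta [-1.1 -0.1  2.2]
[(array([276.35164835, 154.12087912]), array([268, 150,  17,   9,  91], dtype=int32)), (array([335.02, 192.28]), array([332, 189,   7,   8,  50], dtype=int32))]
```

Request:
hand_motion(
  rows=[
    [[-0.02,0,0.08,0,0,0,0],[0,0,0.08,0,0,0,0],[0,0,0.08,0,0,0,0],[0,0,0.08,0,0,0,0],[0,0,0,0,0,0,0],[0,0,0,0,0,0,0]],
  ],
)

```text
clock: 5.2
ee_pos: [493.4, -254.4, 47.3]
ee_rot: [-0.0, 0.079, 0.997, 0.0]
wrist_force: [0.2, -0.1, 0.7]
finger_gap: 0.001
grasp_force: 0.0
```

```bash
python3 - <<'E'
from h import *
t=arm.camera("top");s=arm.camera("scene"); print(blobs(s,"red")[0],arm.observe()["wrist_force"])
a=cv2.resize(t["image"][210:260,385:435],None,fx=8,fy=8,interpolation=1)
b=cv2.resize(s["image"][120:170,245:295],None,fx=8,fy=8,interpolation=1)
cv2.imwrite("pics/p4.png",np.hstack([a,b]))
E
```

```text
(array([276.53932584, 154.11235955]), array([268, 150,  17,   9,  89], dtype=int32)) [-0.4654251  -0.68073611 -0.29369026]
```

View pics/p4.png

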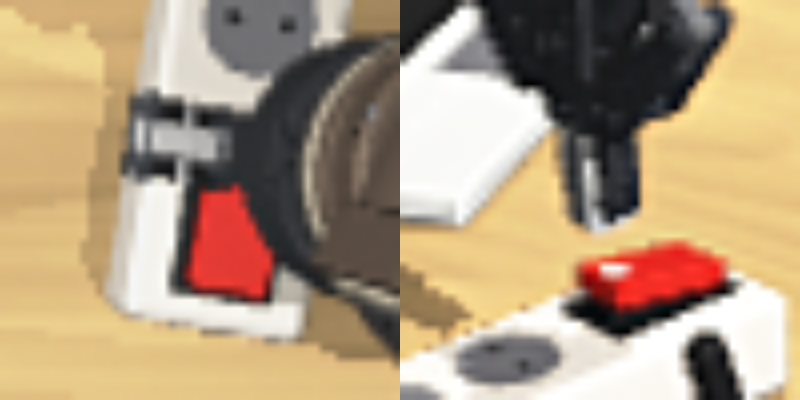

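The tip is at scene crop (600,232), about 14 mm above the dot. I'll keep descending until contact.

Request:
hand_motion(
  rows=[
    [[0,0,0.08,0,0,0,0],[0,0,0.08,0,0,0,0],[0,0,0.08,0,0,0,0],[0,0,0.04,0,0,0,0],[0,0,0,0,0,0,0]],
  ],
)

```text
clock: 5.8
ee_pos: [493.2, -254.2, 33.0]
ee_rot: [-0.0, 0.079, 0.997, 0.0]
wrist_force: [0.1, 0.4, -0.5]
finger_gap: 0.001
grasp_force: 0.0
```

```bash
python3 -c "
from h import *
s=arm.camera('scene'); print(blobs(s,'red')[0],arm.observe()['wrist_force'])"
```

```text
(array([277.02469136, 154.32098765]), array([268, 150,  17,   9,  81], dtype=int32)) [ 0.55238671  0.23875538 -0.7782001 ]
```

Request:
hand_motion(
  rows=[
    [[0,0,0.04,0,0,0,0],[0,0,0.02,0,0,0,0],[0,0,0,0,0,0,0]],
  ],
)

```text
clock: 6.15
ee_pos: [493.4, -254.4, 30.4]
ee_rot: [-0.0, 0.079, 0.997, 0.0]
wrist_force: [-0.0, -0.0, -0.3]
finger_gap: -0.002
grasp_force: 0.0
```

```bash
python3 -c "
from h import *
s=arm.camera('scene'); print(blobs(s,'red')[0],arm.observe()['wrist_force'])"
```

```text
(array([277.43421053, 154.30263158]), array([269, 150,  16,   9,  76], dtype=int32)) [ 0.04734513 -0.72347952  0.53316805]
```

Request:
hand_motion(
  rows=[
    [[0,0,0.03,0,0,0,0],[0,0,0,0,0,0,0]],
  ],
)

```text
clock: 6.4
ee_pos: [493.4, -254.4, 28.9]
ee_rot: [-0.0, 0.079, 0.997, 0.0]
wrist_force: [-0.3, 0.5, -0.8]
finger_gap: -0.001
grasp_force: 0.0
```

Request:
hand_motion(
  rows=[
    [[0,0,0.03,0,0,0,0],[0,0,0,0,0,0,0]],
  ],
)

```text
clock: 6.6
ee_pos: [493.9, -254.5, 27.6]
ee_rot: [0.0, 0.079, 0.997, -0.0]
wrist_force: [0.6, 0.5, 1.1]
finger_gap: 0.001
grasp_force: 0.3
```

Request:
hand_motion(
  rows=[
    [[0,0,0.03,0,0,0,0],[0,0,0,0,0,0,0]],
  ],
)

```text
clock: 6.8
ee_pos: [493.7, -254.5, 26.0]
ee_rot: [0.0, 0.079, 0.997, -0.0]
wrist_force: [1.0, 0.6, 1.4]
finger_gap: 0.002
grasp_force: 0.6
```

```bash
python3 -c "
from h import *
s=arm.camera('scene'); print(blobs(s,'red')[0])"
```

```text
(array([278.15789474, 153.97368421]), array([272, 150,  13,  10,  76], dtype=int32))
```

In the tool's units: 1.5 mm is 0.03.

Request:
hand_motion(
  rows=[
    [[0,0,0.03,0,0,0,0],[0,0,0.03,0,0,0,0],[0,0,0,0,0,0,0]],
  ],
)

```text
clock: 7.15
ee_pos: [494.6, -254.7, 23.5]
ee_rot: [0.001, 0.079, 0.997, -0.0]
wrist_force: [3.1, -0.3, 3.4]
finger_gap: 0.001
grasp_force: 2.1
```

Request:
hand_motion(
  rows=[
    [[0,0,0.03,0,0,0,0],[0,0,0,0,0,0,0]],
  ],
)

```text
clock: 7.35
ee_pos: [494.9, -254.8, 22.7]
ee_rot: [0.002, 0.079, 0.997, -0.0]
wrist_force: [4.6, 1.0, 7.3]
finger_gap: -0.001
grasp_force: 4.1
```

Request:
hand_motion(
  rows=[
    [[0,0,0.02,0,0,0,0],[0,0,0,0,0,0,0]],
  ],
)

```text
clock: 7.55
ee_pos: [495.0, -254.8, 22.5]
ee_rot: [0.002, 0.079, 0.997, -0.0]
wrist_force: [1.6, 1.6, 12.7]
finger_gap: -0.001
grasp_force: 6.8
```

```bash
python3 -c "
from h import *
s=arm.camera('scene'); print(blobs(s,'red')[0])"
```

```text
(array([277.82222222, 153.54444444]), array([271, 148,  14,  13,  90], dtype=int32))
```

In the tool's units: 1.5 mm is 0.03.

Request:
hand_motion(
  rows=[
    [[0,0,0.03,0,0,0,0],[0,0,0,0,0,0,0]],
  ],
)

```text
clock: 7.8
ee_pos: [495.1, -254.9, 22.3]
ee_rot: [0.002, 0.079, 0.997, -0.001]
wrist_force: [-0.6, 3.4, 22.5]
finger_gap: 0.002
grasp_force: 10.7
```

Request:
hand_motion(
  rows=[
    [[0,0,-0.2,0,0,0,0],[0,0,-0.5,0,0,0,0],[0,0,-0.7,0,0,0,0],[0,0,-0.7,0,0,0,0],[0,0,-0.3,0,0,0,0]],
  ],
)

```text
clock: 8.3
ee_pos: [493.2, -254.7, 141.5]
ee_rot: [0.0, 0.079, 0.997, -0.0]
wrist_force: [-0.4, 0.5, -0.6]
finger_gap: -0.002
grasp_force: 0.0
```

```bash
python3 - <<'E'
from h import *
to(493,-254,130)
t=arm.camera("top");s=arm.camera("scene"); print(blobs(s,"red")[0],blobs(s,"green"),blobs(t,"green"),blobs(t,"blue"))
a=cv2.resize(t["image"][210:260,385:435],None,fx=8,fy=8,interpolation=1)
b=cv2.resize(s["image"][120:170,245:295],None,fx=8,fy=8,interpolation=1)
cv2.imwrite("pics/p5.png",np.hstack([a,b]))
E
```

```text
tcp [ 493.2 -254.7  141.5] t 8.3 rot z [ 0.    -0.001 -1.   ] x [-0.987  0.158 -0.001] F [-0.39  0.5  -0.61] gap -0.002
tool delta [ 0.3  0.6 11.5]
(array([276.3826087 , 153.77391304]), array([267, 148,  18,  13, 115], dtype=int32)) [(array([ 9.        , 61.42857143]), array([ 8, 52,  3, 19, 21], dtype=int32)), (array([365.33333333, 207.36111111]), array([360, 203,  11,   9,  72], dtype=int32))] [(array([286.37704918, 208.26229508]), array([282, 204,  10,   9,  61], dtype=int32))] [(array([202.79245283, 204.60377358]), array([197, 199,  12,  12, 106], dtype=int32))]
```

View pics/p5.png

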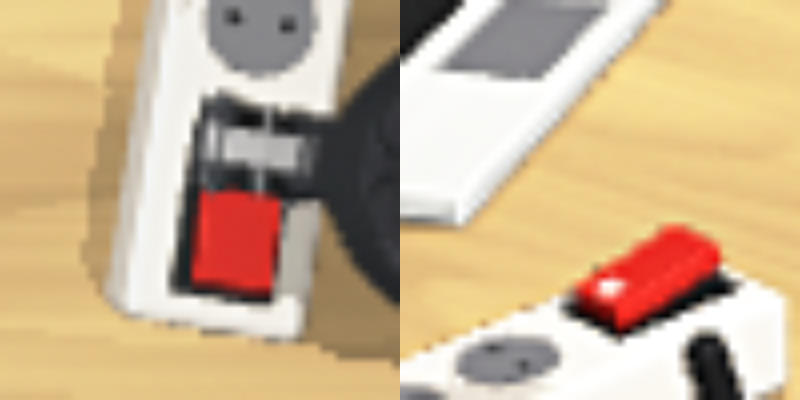

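The rocker has flipped: the dotted half is down and the other half stands up at scene crop (690,240). Next is the green key.

Request:
hand_motion(
  rows=[
    [[0,0.34,0,0,0,0,0],[0,0.7,0,0,0,0,0],[0,0.7,0,0,0,0,0],[0,0.7,0,0,0,0,0],[0,0.7,0,0,0,0,0],[0,0.7,0,0,0,0,0],[0,0.7,0,0,0,0,0],[0,0.7,0,0,0,0,0],[0,0.7,0,0,0,0,0],[0,0.7,0,0,0,0,0],[0,0.3,0,0,0,0,0],[0,0,0,0,0,0,0],[0,0,0,0,0,0,0]],
  ],
)

```text
clock: 9.7
ee_pos: [547.3, 88.1, 137.8]
ee_rot: [-0.001, 0.079, 0.997, -0.001]
wrist_force: [0.6, -1.1, -0.2]
finger_gap: 0.001
grasp_force: 0.0
```

```bash
python3 -c "
from h import *
to(548.4,87.8,16)"
```

```text
tcp [547.3  88.1 137.8] t 9.7 rot z [-0.002 -0.001 -1.   ] x [-0.988  0.157  0.002] F [ 0.57 -1.07 -0.2 ] gap 0.001
tool delta [-1.400e+00  1.000e-01  1.218e+02]
```

Request:
hand_motion(
  rows=[
    [[-0.028,0,0.4,0,0,0,0],[0,0,0.6,0,0,0,0],[0,0,0.6,0,0,0,0],[0,0,0.5,0,0,0,0],[0,0,0.2,0,0,0,0],[0,0,0,0,0,0,0],[0,0,0,0,0,0,0]],
  ],
)

```text
clock: 10.4
ee_pos: [550.2, 87.4, 24.9]
ee_rot: [0.0, 0.08, 0.997, 0.0]
wrist_force: [0.0, 0.6, 0.5]
finger_gap: 0.002
grasp_force: 0.0
```

```bash
python3 -c "
from h import *
to(548.4,87.8,10)
s=arm.camera('scene'); print(blobs(s,'green'))
im=s['image']; cv2.imwrite('pics/p6.png',cv2.resize(im[165:245,315:395],None,fx=6,fy=6,interpolation=1))"
```

```text
tcp [550.2  87.4  24.9] t 10.4 rot z [ 0.001  0.    -1.   ] x [-0.987  0.159 -0.001] F [0.04 0.56 0.53] gap 0.002
tool delta [ 1.9  0.1 14.9]
[(array([ 9.04545455, 61.86363636]), array([ 8, 52,  3, 20, 22], dtype=int32)), (array([365.30555556, 207.36111111]), array([360, 203,  11,   9,  72], dtype=int32))]
```

View pics/p6.png

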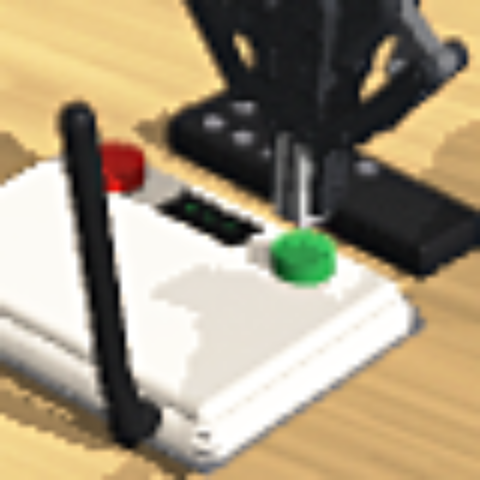

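The tip (crop 302,222) is directly above the green key (303,250).

Request:
hand_motion(
  rows=[
    [[0.038,0,0.1,0,0,0,0],[0,0,0.1,0,0,0,0],[0,0,0.08,0,0,0,0],[0,0,0,0,0,0,0]],
  ],
)

```text
clock: 10.85
ee_pos: [547.7, 88.3, 9.6]
ee_rot: [-0.0, 0.079, 0.997, -0.0]
wrist_force: [0.2, -1.3, 0.6]
finger_gap: 0.004
grasp_force: 0.0
```

Request:
hand_motion(
  rows=[
    [[0,0,0.04,0,0,0,0],[0,0,0.04,0,0,0,0],[0,0,0,0,0,0,0]],
  ],
)

```text
clock: 11.15
ee_pos: [547.8, 88.3, 5.8]
ee_rot: [-0.0, 0.079, 0.997, 0.0]
wrist_force: [-0.5, 0.0, 0.5]
finger_gap: -0.005
grasp_force: 0.0
```

Request:
hand_motion(
  rows=[
    [[0,0,0.03,0,0,0,0],[0,0,0.03,0,0,0,0],[0,0,0,0,0,0,0]],
  ],
)

```text
clock: 11.45
ee_pos: [547.9, 88.4, 4.2]
ee_rot: [0.0, 0.079, 0.997, 0.0]
wrist_force: [-4.2, -0.7, 10.5]
finger_gap: 0.002
grasp_force: 5.5
```

Request:
hand_motion(
  rows=[
    [[0,0,0,0,0,0,0]],
  ],
)

```text
clock: 11.55
ee_pos: [547.9, 88.4, 4.2]
ee_rot: [0.0, 0.079, 0.997, 0.0]
wrist_force: [-4.5, -0.4, 11.5]
finger_gap: 0.001
grasp_force: 5.4
```

Request:
hand_motion(
  rows=[
    [[0,0,0.02,0,0,0,0],[0,0,0,0,0,0,0]],
  ],
)

```text
clock: 11.75
ee_pos: [548.0, 88.4, 4.1]
ee_rot: [0.001, 0.079, 0.997, 0.0]
wrist_force: [-7.5, -0.7, 17.8]
finger_gap: 0.0
grasp_force: 8.8
```

Request:
hand_motion(
  rows=[
    [[0,0,0.02,0,0,0,0],[0,0,0,0,0,0,0]],
  ],
)

```text
clock: 11.95
ee_pos: [548.0, 88.4, 4.0]
ee_rot: [0.001, 0.079, 0.997, 0.0]
wrist_force: [-9.1, -1.5, 23.8]
finger_gap: -0.003
grasp_force: 12.2
```

```bash
python3 -c "
from h import *
for n in('scene','top'):print(blobs(arm.camera(n),'green'),blobs(arm.camera(n),'red'))"
```

```text
[(array([ 9.85, 66.9 ]), array([ 9, 58,  3, 19, 20], dtype=int32)), (array([364.70833333, 209.75      ]), array([360, 208,  11,   4,  24], dtype=int32))] [(array([275.5326087, 153.7173913]), array([267, 149,  17,  11,  92], dtype=int32)), (array([334.56097561, 191.97560976]), array([332, 189,   7,   8,  41], dtype=int32))]
[] [(array([323.07017544, 213.64912281]), array([319, 210,   9,   8,  57], dtype=int32)), (array([414.64102564, 236.55128205]), array([410, 227,  11,  19, 156], dtype=int32))]
```

In the tool's units: -30 mm is -0.6, -20 mm is -0.4.

Request:
hand_motion(
  rows=[
    [[0,0,-0.16,0,0,0,0],[0,0,-0.4,0,0,0,0],[0,0,-0.6,0,0,0,0],[0,0,-0.6,0,0,0,0],[0,0,-0.3,0,0,0,0],[0,0,0,0,0,0,0]],
  ],
)

```text
clock: 12.75
ee_pos: [549.6, 88.5, 106.3]
ee_rot: [0.002, 0.079, 0.997, 0.0]
wrist_force: [0.1, 0.1, -0.9]
finger_gap: 0.0
grasp_force: 0.0
```

```bash
python3 -c "
from h import *
s=arm.camera('scene');print(blobs(s,'green'),blobs(s,'red'),blobs(s,'blue'))
im=s['image']; cv2.imwrite('pics/p7.png',cv2.resize(im[165:245,315:395],None,fx=6,fy=6,interpolation=1))
to(557.7,305.3,110)"
```

```text
[(array([ 9.48275862, 64.82758621]), array([ 8, 52,  4, 26, 29], dtype=int32)), (array([365.03846154, 208.53846154]), array([360, 206,  11,   6,  52], dtype=int32))] [(array([275.8021978, 153.6043956]), array([267, 149,  17,  11,  91], dtype=int32)), (array([335.02, 192.28]), array([332, 189,   7,   8,  50], dtype=int32))] [(array([638.        ,  47.44444444]), array([636,  41,   4,  11,  27], dtype=int32)), (array([455.61481481, 232.43703704]), array([448, 227,  16,  12, 135], dtype=int32))]
tcp [548.7  88.4 104.6] t 12.8 rot z [ 0.002  0.    -1.   ] x [-0.987  0.158 -0.002] F [-0.47  0.57 -0.74] gap 0.002
tool delta [ 25.4 215.6  -5.4]
```

View pics/p7.png

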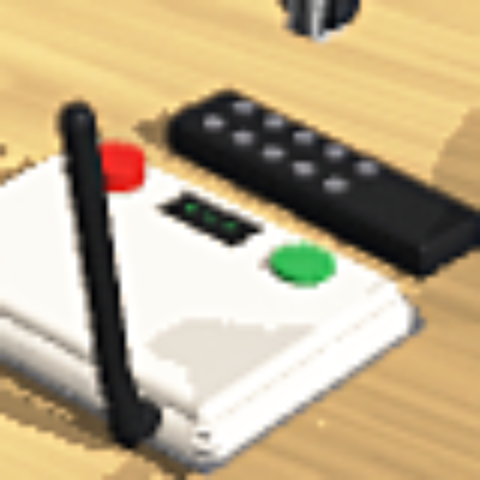

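The green key now sits low at crop (303,264), and the red key hasn't changed. Next is the satellite.

In the tool's units: 24 mm is 0.48, 2 mm is 0.04.

Request:
hand_motion(
  rows=[
    [[0.04,0.34,0,0,0,0,0],[0.08,0.66,0,0,0,0,0],[0.08,0.66,0,0,0,0,0],[0.08,0.66,0,0,0,0,0],[0.08,0.66,0,0,0,0,0],[0.08,0.66,0,0,0,0,0],[0.068,0.48,0,0,0,0,0],[0,0.192,0,0,0,0,0],[0,0,0,0,0,0,0],[0,0,0,0,0,0,0]],
  ],
)

```text
clock: 13.8
ee_pos: [556.6, 304.2, 103.0]
ee_rot: [-0.001, 0.08, 0.997, -0.001]
wrist_force: [0.5, 0.2, -0.8]
finger_gap: 0.004
grasp_force: 0.0
```

```bash
python3 -c "
from h import *
to(557.7,305.3,50)"
```

```text
tcp [556.6 304.2 103. ] t 13.8 rot z [-0.001 -0.001 -1.   ] x [-0.987  0.158  0.001] F [ 0.52  0.19 -0.76] gap 0.004
tool delta [-1.   1.3 53. ]
```

In the tool's units: 20 mm is 0.4, 15 mm is 0.3.

Request:
hand_motion(
  rows=[
    [[-0.02,0.026,0.3,0,0,0,0],[0,0,0.4,0,0,0,0],[0,0,0.3,0,0,0,0],[0,0,0.12,0,0,0,0],[0,0,0,0,0,0,0],[0,0,0,0,0,0,0]],
  ],
)

```text
clock: 14.4
ee_pos: [558.5, 305.8, 48.8]
ee_rot: [0.0, 0.08, 0.997, 0.0]
wrist_force: [0.4, -0.8, 0.4]
finger_gap: 0.0
grasp_force: 0.0
```

```bash
python3 -c "
from h import *
to(557.7,305.3,35)
print(blobs(arm.camera('scene'),'blue'))"
```

```text
tcp [558.5 305.8  48.8] t 14.4 rot z [ 0.001  0.    -1.   ] x [-0.987  0.159 -0.001] F [ 0.42 -0.76  0.44] gap 0.0
tool delta [ 0.8 -0.6 13.8]
[(array([638.        ,  47.44444444]), array([636,  41,   4,  11,  27], dtype=int32)), (array([455.85384615, 232.56923077]), array([448, 227,  16,  12, 130], dtype=int32))]
```

In the tool's units: 5 mm is 0.1, 3 mm is 0.06.

Request:
hand_motion(
  rows=[
    [[0.016,-0.012,0.1,0,0,0,0],[0,0,0.1,0,0,0,0],[0,0,0.06,0,0,0,0],[0,0,0,0,0,0,0]],
  ],
)

```text
clock: 14.85
ee_pos: [557.1, 305.8, 34.6]
ee_rot: [-0.0, 0.079, 0.997, -0.0]
wrist_force: [-1.0, -0.4, 0.7]
finger_gap: 0.002
grasp_force: 0.8
```

Request:
hand_motion(
  rows=[
    [[0,0,0.03,0,0,0,0],[0,0,0.03,0,0,0,0],[0,0,0,0,0,0,0]],
  ],
)

```text
clock: 15.15
ee_pos: [557.1, 305.8, 32.0]
ee_rot: [-0.0, 0.079, 0.997, -0.0]
wrist_force: [-1.4, -0.6, 2.5]
finger_gap: -0.005
grasp_force: 1.5
```

Request:
hand_motion(
  rows=[
    [[0,0,0.03,0,0,0,0],[0,0,0.03,0,0,0,0],[0,0,0,0,0,0,0]],
  ],
)

```text
clock: 15.45
ee_pos: [557.1, 305.9, 29.3]
ee_rot: [0.0, 0.079, 0.997, 0.0]
wrist_force: [-2.1, -0.5, 4.8]
finger_gap: -0.002
grasp_force: 2.5
```

Request:
hand_motion(
  rows=[
    [[0,0,0.02,0,0,0,0],[0,0,0,0,0,0,0]],
  ],
)

```text
clock: 15.65
ee_pos: [557.2, 305.9, 29.2]
ee_rot: [0.0, 0.079, 0.997, 0.0]
wrist_force: [-5.4, -2.0, 11.1]
finger_gap: 0.003
grasp_force: 5.3
```

Request:
hand_motion(
  rows=[
    [[0,0,0.02,0,0,0,0],[0,0,0,0,0,0,0]],
  ],
)

```text
clock: 15.85
ee_pos: [557.2, 305.9, 29.1]
ee_rot: [0.001, 0.079, 0.997, 0.0]
wrist_force: [-6.2, -3.3, 15.1]
finger_gap: -0.001
grasp_force: 7.8
```

```bash
python3 -c "
from h import *
print(blobs(arm.camera('scene'),'blue'))"
```

```text
[(array([638.        ,  47.44444444]), array([636,  41,   4,  11,  27], dtype=int32)), (array([456.07843137, 235.8627451 ]), array([448, 233,  15,   6,  51], dtype=int32))]
```

Request:
hand_motion(
  rows=[
    [[0.014,-0.004,0,0,0,0,0],[0,0,0,0,0,0,0],[0,0,0,0,0,0,0]],
  ],
)

```text
clock: 16.2
ee_pos: [557.2, 305.9, 29.1]
ee_rot: [0.001, 0.079, 0.997, 0.001]
wrist_force: [-3.8, -2.6, 15.3]
finger_gap: -0.0
grasp_force: 7.0
```

```bash
python3 -c "
from h import *
print(blobs(arm.camera('scene'),'green'),blobs(arm.camera('scene'),'blue'))"
```

```text
[(array([ 9.86363636, 67.31818182]), array([ 9, 58,  3, 20, 22], dtype=int32)), (array([365.05555556, 208.51851852]), array([360, 206,  11,   6,  54], dtype=int32))] [(array([638.        ,  47.44444444]), array([636,  41,   4,  11,  27], dtype=int32)), (array([456.07843137, 235.8627451 ]), array([448, 233,  15,   6,  51], dtype=int32))]
```

```bash
python3 -c "
from plant import arm
print(arm.sign_off())"
```

```text
the job is handed in; nothing more can be done
None
```

I switched the power bar on, pushed the green key in, and handed the job in at about 16 s with the blue button held against its stop at about 15 N; I saw no sign that the red key or the devices had moved.

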